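Ready the jar turner's belt drive for a new belt

ROBOT

A 6-joint arm with a two-finger parallel gripper is mounted at the origin on a cart in front of the work surface, level with it; the furniture and walls round the work are solid. World frame = base frame: x ahead of the robot, y to its left, z up, the work surface at z = 0. Lengths are in mm, angles in rad, forces in N, time in s.
With the tool pointing down it reaches from about 275 to 750 mm from the base axis. Payload 10.2 kg.
Tool frame: the origin (TCP) lies at the very end of the fingers, on their centre line; the grasp point (between the pads) lies 19 mm behind it; z points along the fingers, y is the line along which they close (so a half turn about z gives the same grasp; the last joint's range is limited). The gripper opens to 85 mm and grips with 20 to 120 N. Pads are 22 mm wide; open, the fingers measure 114 mm over their backs; the gripper's body (76 mm by 85 mm) begins 54 mm behind the grasp point. The pads swing forward as they close: fully open they stand 13 mm farther back than shut.
Start: joints at [1.025, 0.313, 1.498, -0, 1.331, -0.223], TCP at [166.555, 497.886, 231.294] pointing down, gripper open.
Joint ranges: [-2.94, 2.94], [-0.97, 2.17], [0.19, 2.56], [-1.23, 4.37], [0.02, 3.11], [-2.88, 2.88]. Speed limits (rad/s): [2.39, 2.39, 3.01, 3.14, 3.14, 3.14].

INTERFACE

Orientations are given as a unit quaternion [w, x, y, z].
In Python, from rig import telemetry, optics, ctrl gives the robot as it stands.
- The arm moves only by the tool servo_tool, never from a script. Its argument "deltas" is a list of rows, each a list of 3 entries, a list of its own where there are three numbers: the shift along the tool's x, y, z in units of 20 cm (1.0 is 20 cm), then the turn, a rotation vector about the tool's x, y, z in units of 90 degrees (1.0 is 90 degrees), then the opening, from 0 (shut) to 1 (fully open). A call has 1 to 8 rows; each row shifts and turns the commanded pose from where the row before left it, along the tool's axes as they then stand; what a row does not reach is not made up. A row lasts 1/10 s, in which the tool goes at most 50 mm and 8.59 degrees, less where a joint would pass 70% of its speed; a pose out of reach is approached as far as the arm can. A call with a number of a shift or a turn outside -1 to 1 is refused whole. A call with a gripper value outside its range is refused whole. The fingers move at their own pace and stop on an object; "squeeze" is the grip in N (left out, the last holds). Time passes only in rows, so rows that do not move let the fingers close. It gives the time, the measured TCP pose, the force, the opening and the grip force at its end, in the units of the state.
- telemetry.sense(): the state, without advancing time (a new reading comes with each control period).
- optics.capture(name): name is "side" or "top" or "wrist"; returns the picture (420x560x3 uint8, blue, green, red); there is no depth.
- optics.camera_model(name): a dict with "vfov" (degrees; the focal length in pixels is half the picture's height over the tangent of half this angle, whatever the lens; pixels are square), "cx", "cy" (the principal point, pixels), "R" (3x3) and "t" (3): a world point X has camera coordinates R X + t; the wrist camera has in their place "mount" (4x4, takes a point from camera to tool coordinates, whose origin is the TCP and whose axes are the flange's). Camera axes: x right, y down, z forward; pixel columns grow to the right and rows downward; lengths in mm; the calibration is good to about 2 mm. A picture is of the moment at which its call begins: read the wrist's pose just before it. camera_model takes no time and is no camera call.
- ctrl.finish_job(): hands the job in; it is judged then, once.
The state is a dict: "time_s": time; "joints": joint angles; "dq": joint speeds; "tau": joint torques, N m; "eef_pos": TCP position; "ee_rot": TCP orientation; "force": force on the tool from outside, world axes, zero at the start; "wrist_torque": the same for the moment, N m; "grip_width": opening from 0.0 (shut) to 1.0 (fully open); "grip_force": force on a finger pad.
Only numpy, scipy, OpenCV 4.12 (cv2) and the standard library are available. Lean on these libraries where they do the work, as an engineer would, in place of code of your own. Each camera call takes 0.05 s, during which the arm holds its last target. There are 200 camera calls.

TASK

Get the jar turner's drive ready for a new belt: first slide the motor carriage by its blue grip all the way to the stop on the turntable side. Then push the sprung tensioner arm by its red post back, away from the pulleys, past its ratchet click and clearly beyond it, and hold it there yourself so that the pawl bears no load. The program finishes while still holding the post; leave the carriage at its stop and the jar, the hex key and the screwdriver where they are.

Things in the scene. Friction and masses are not known exactly. Their poses are not given: they have to be found in the camera images.
- drive: fixed grey base plate, 220 x 370 x 12 mm; origin on the worktop, plate from x -130 to 90, y -185 to 185 mm. Its x points away from the robot (yaw up to 0.35 rad either way), its y from the motor carriage to the turntable (cream pad, 95 mm wide, top 79 mm up, at x 40, y 125). Only the blue grip and red post rise above 80 mm.
- carriage (a joint): slide of the motor carriage along the drive's +y axis, in m: 0 at the far end of its rails, 0.070 fully home on the dark stop block with a yellow buffer. It starts between 0 and 0.025. Dry friction of about 3 N, no spring: it stays where it is left.
- carriage_grip (a point): point in the blue grip of the motor carriage: an upright blue plate, 36 mm wide along the drive's x, 12 mm thick along its y, top 120 mm above the worktop, this point 108 mm up on its middle plane. The motor's pulley, 42 mm in diameter and 70 mm high, stands with its axis 50 mm from the grip on the +y side.
- tensioner_hinge (a joint): arm's hinge, upright axis, rad: 0 at rest, grows as the post is pushed back, clockwise from above (post to the drive's -x). At the post it takes about 3 N at 0, up to 13 N at 0.15 to 0.35 (pawl climbing its tooth), 6 to 8 N at 0.75. The pawl clicks in at about 0.56; let go, the arm rests on it at about 0.53. Held well it stands beyond 0.60; end stop 0.90.
- tensioner_pivot (a point): point on the hinge axis of the tensioner arm, 108 mm above the worktop (above the hardware, in the air); the drive's x -50 mm, y 70 mm. The post circles about it at 130 mm.
- post_grip (a point): point on the axis of the red post, 108 mm above the worktop, 12 mm below the post's top.
- tensioner: the aluminium tensioner arm with its brass ratchet hub, black idler wheel and red post. Origin on the hinge axis at worktop height; its -y axis points along the arm to the post. The post is upright and round, 18 mm in diameter, 45 to 120 mm above the worktop; the rest of the arm stays below 70 mm.
- jar: open steel milling jar, 68 mm in diameter, 60 mm high, loose on the worktop beyond the plate; a bystander. Origin at the centre of its underside.
- hex_key: hex key, 31 x 82 x 6 mm, loose on the worktop beyond the plate; a bystander. Origin at the centre of its underside.
- screwdriver: screwdriver with a red handle, 26 x 169 x 24 mm, loose on the worktop beside the motor end of the plate; a bystander. Origin at the centre of its underside.
- pawl: sprung steel ratchet pawl in a dark guide beside the arm's hub, 25 mm above the worktop; it moves by itself and need not be touched. Origin at its nose.

How it is judged:
By the outcome, as a careful person would: the job done as asked, in the order asked, and still so for the second after the job is handed in, while the arm keeps its last pose, push and grip.
It also fails if it takes over 40 s, if anything falls off the work surface, if the arm or the gripper's body presses on something with over 40 N, if the wrist force passes 120 N, or if a joint passes its speed limit or range.

## Working session

There is one attempt and no reset: what is moved stays moved. The work goes in short steps, Python scripts to look and compute and a tool call to move; the robot and the scene stay as the last step left them, time stands still between calls to the robot, and variables do not carry over. Pictures are saved under pics/ and viewed, at most 10 in all, crops included, and the job is handed in when it is done.

Besides the shell and the picture viewer there is one more tool, called after "Emit:" by a JSON object that holds its "fn" and its "kwargs", one argument or row to a line. servo_tool: Moves the arm, as the interface text tells. Its arguments: {"type":"object","properties":{"deltas":{"type":"array"},"squeeze":{"type":"number"}},"required":["deltas"]}

```bash
mkdir -p pics
python3 - <<'E'
from rig import telemetry, optics, ctrl
import cv2,numpy as np
s=telemetry.sense();print(s)
a=optics.capture("top");b=optics.capture("side")
cv2.imwrite("pics/top.png",a);cv2.imwrite("pics/side.png",b)
for n in("top","side","wrist"):print(n,optics.camera_model(n))
E
```

```text
{'time_s': 0.0, 'joints': array([ 1.02454820e+00,  3.13475988e-01,  1.49843527e+00, -2.68031608e-05,
        1.33099705e+00, -2.23370263e-01]), 'dq': array([-7.51561883e-05,  1.21402618e-03,  4.01921328e-04, -1.06352578e-03,
       -2.81588181e-03,  3.45580663e-04]), 'tau': array([ 1.27615436e-03, -4.12265396e+01, -2.59748465e+01, -4.21628488e-05,
        4.07482818e-03,  1.17588030e-05]), 'eef_pos': array([166.44760802, 497.64562478, 230.72246116]), 'ee_rot': array([-2.34871574e-04,  1.60735409e-01,  9.86997313e-01, -6.14603952e-04]), 'force': array([-0.57077628,  1.05378646,  0.3630825 ]), 'wrist_torque': array([-0.03083691, -0.02850807,  0.03220524]), 'grip_force': 0.0, 'grip_width': 0.9985180440342291}
top {'vfov': 43.777098049188815, 'cx': 276.23953603840687, 'cy': 206.02154705636363, 'R': array([[ 0.02366146, -0.99961866,  0.01423592],
       [-0.99553471, -0.02486166, -0.09106341],
       [ 0.09138261, -0.01201766, -0.99574334]]), 't': array([  26.39401696,  624.2148649 , 1021.48218004])}
side {'vfov': 47.61252612736142, 'cx': 277.53300189399465, 'cy': 218.38619084025942, 'R': array([[ 0.16097891,  0.98692903, -0.00754214],
       [ 0.6166507 , -0.10654321, -0.77999388],
       [-0.77060217,  0.1209117 , -0.62574169]]), 't': array([-123.25037565, -298.43349026, 1563.67293455])}
wrist {'vfov': 70.70269549027647, 'cx': 276.64435171967085, 'cy': 212.8733332979837, 'mount': array([[-6.20898992e-04, -9.46833534e-01, -3.21723287e-01,
         8.29946070e+01],
       [ 9.99999507e-01, -3.38506174e-04, -9.33689606e-04,
        -2.98077998e-01],
       [ 7.75143310e-04, -3.21723708e-01,  9.46833277e-01,
        -1.42369124e+02],
       [ 0.00000000e+00,  0.00000000e+00,  0.00000000e+00,
         1.00000000e+00]])}
```

View pics/top.png

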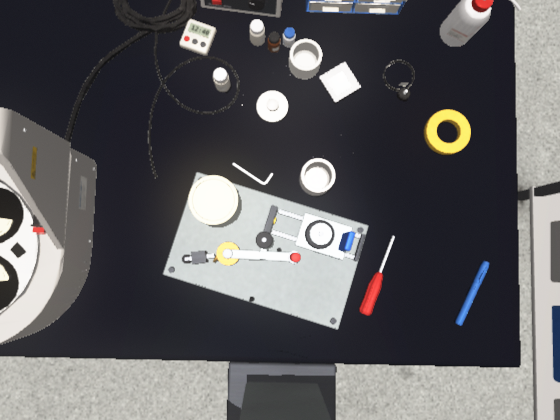

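View pics/side.png

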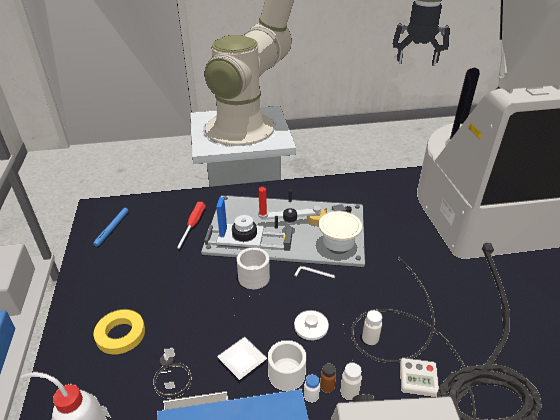

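The top view shows the plate with corners near (195,174), (368,228), (338,327) and (165,272). The blue grip is at (347,241), the red post at (295,257) and the cream pad at (214,200). In the side view the grip is at (222,217) and the post at (263,200).

```bash
cat > h.py <<'E'
import numpy as np,cv2
from rig import telemetry, optics
def ray(n,uv):
    m=optics.camera_model(n);f=210/np.tan(np.radians(m["vfov"]/2));R=m["R"];t=m["t"]
    d=R.T@np.array([(uv[0]-m["cx"])/f,(uv[1]-m["cy"])/f,1]);return -R.T@t,d/np.linalg.norm(d)
def plane(n,uv,z):
    c,d=ray(n,uv);return c+d*(z-c[2])/d[2]
def mask(im,col):
    h=cv2.cvtColor(im,cv2.COLOR_BGR2HSV)
    if col=="blue":return cv2.inRange(h,(100,120,60),(130,255,255))
    if col=="red":return cv2.inRange(h,(0,150,80),(8,255,255))|cv2.inRange(h,(172,150,80),(180,255,255))
    if col=="cream":return cv2.inRange(h,(15,20,150),(35,90,255))
def blobs(m,roi,amin=20):
    x0,y0,x1,y1=roi;n,l,s,c=cv2.connectedComponentsWithStats(m[y0:y1,x0:x1])
    return [(s[i][:5]+np.array([x0,y0,0,0,0]),c[i]+[x0,y0]) for i in range(1,n) if s[i][4]>amin]
E
python3 - <<'E'
from h import *
a=cv2.imread("pics/top.png");b=cv2.imread("pics/side.png")
for n,im,roi in(("top",a,(150,160,385,335)),("side",b,(195,170,380,270))):
  for c in("blue","red","cream"):
    for s,ce in blobs(mask(im,c),roi):print(n,c,s,ce.round(1))
    if c=="blue":
      x0,y0,x1,y1=roi;k=mask(im,c).copy();k[:y0]=0;k[y1:]=0;k[:,:x0]=0;k[:,x1:]=0
      print(cv2.boxPoints(cv2.minAreaRect(cv2.findNonZero(k))).round())
# plate corners
P=[plane("top",p,12) for p in((195,174),(368,228),(338,327),(165,272))]
print(np.round(P,1))
for p,z in(((347,241),120),((295,257),120),((214,200),79)):print(plane("top",p,z).round(1))
E
```

```text
top blue [339 232  16  19 213] [346.4 241.1]
[[338. 249.]
 [343. 230.]
 [354. 232.]
 [349. 252.]]
top red [291 253   9   9  45] [295.2 256.9]
top red [359 272  24  44 556] [371.2 294.2]
top cream [207 175  25   8  26] [219.4 176.9]
top cream [206 208  31  17  35] [222.3 219.7]
side blue [216 197  11  40 296] [221.2 215.9]
[[215. 197.]
 [224. 197.]
 [227. 236.]
 [218. 236.]]
side red [258 187   9  28 192] [262.1 199.9]
side red [195 201  11  23 147] [198.6 210.2]
side cream [319 211  43  30 891] [340.  225.4]
[[ 686.5  209.2   12. ]
 [ 584.6 -146.6   12. ]
 [ 385.   -87.9   12. ]
 [ 486.1  261.8   12. ]]
[554.1 -87.9 120. ]
[522.8   6.4 120. ]
[627.3 161.3  79. ]
```

```bash
python3 -c "
import cv2
a=cv2.imread('pics/top.png')[165:335,155:385];b=cv2.imread('pics/side.png')[170:270,195:375]
a=cv2.resize(a,None,fx=3.4,fy=3.4,interpolation=2);cv2.imwrite('pics/topc.png',a)"
```

```text
(no output)
```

View pics/topc.png

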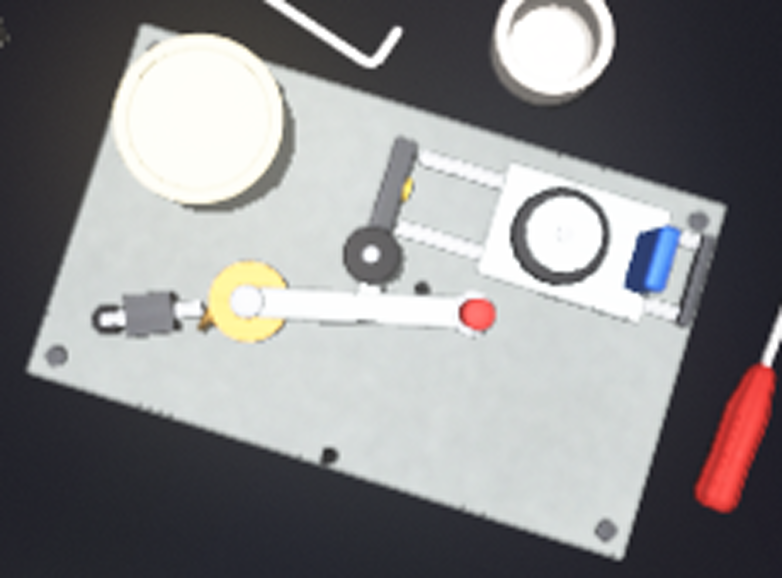

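The crop confirms the geometry: the pad matches plate yaw ≈ -0.28, with the origin near (555,54). The grip is at about (554,-88), the post at (523,6) and the pivot at (526,135). I'll start moving, keeping clear of the white machine.

Emit:
{"fn": "servo_tool", "kwargs": {
  "deltas": [
    [[-0.136,-0.181,0],[0,0,0],0.5],
    [[-0.136,-0.181,0],[0,0,0],0.5],
    [[-0.136,-0.181,0],[0,0,0],0.5],
    [[-0.136,-0.181,0],[0,0,0],0.5],
    [[-0.136,-0.181,0],[0,0,0],0.5],
    [[-0.136,-0.181,0],[0,0,0],0.5],
    [[-0.136,-0.181,0],[0,0,0],0.5]
  ],
  "squeeze": 40
}}

```text
time_s: 0.8
eef_pos: [266.6, 195.6, 231.2]
ee_rot: [0.0, 0.16, 0.987, 0.0]
force: [1.8, 0.3, 1.1]
grip_width: 0.502
grip_force: 0.0
```

Emit:
{"fn": "servo_tool", "kwargs": {
  "deltas": [
    [[-0.2,-0.1,0],[0,0,-0.028],0.5],
    [[-0.2,-0.1,0],[0,0,0],0.5],
    [[-0.2,-0.1,0],[0,0,0],0.5],
    [[-0.2,-0.1,0],[0,0,0],0.5],
    [[-0.2,-0.1,0],[0,0,0],0.5],
    [[-0.2,-0.1,0],[0,0,0],0.5],
    [[-0.2,-0.1,0],[0,0,0],0.5],
    [[0,0,0],[0,0,0],0.5]
  ]
}}

```text
time_s: 1.6
eef_pos: [498.2, -19.1, 230.1]
ee_rot: [-0.0, 0.141, 0.99, -0.0]
force: [-0.9, 1.0, -0.2]
grip_width: 0.498
grip_force: 0.0
```

```bash
cat >> h.py <<'E'
from scipy.spatial.transform import Rotation as Ro
def wrist(name):
    s=telemetry.sense();im=optics.capture("wrist");cv2.imwrite(name,im)
    m=optics.camera_model("wrist");q=s["ee_rot"];R=Ro.from_quat([q[1],q[2],q[3],q[0]]).as_matrix()
    M=m["mount"];f=210/np.tan(np.radians(m["vfov"]/2));c=R@M[:3,3]+s["eef_pos"]
    def pl(uv,z):
        d=R@M[:3,:3]@np.array([(uv[0]-m["cx"])/f,(uv[1]-m["cy"])/f,1]);return c+d*(z-c[2])/d[2]
    return s,R,im,pl
E
python3 - <<'E'
from h import *
s,R,im,pl=wrist("pics/w1.png")
for c in("blue","red"):
  for st,ce in blobs(mask(im,c),(0,0,560,420),80):print(c,st,ce.round(),pl(ce,120).round(1))
E
```

```text
blue [   6  172   28  103 1667] [ 20. 222.] [ 444.3 -247.7  120. ]
blue [215 233  23  37 361] [229. 250.] [523.5 -73.9 120. ]
red [ 148  143   26   72 1458] [161. 177.] [ 441.  -107.2  120. ]
```

View pics/w1.png

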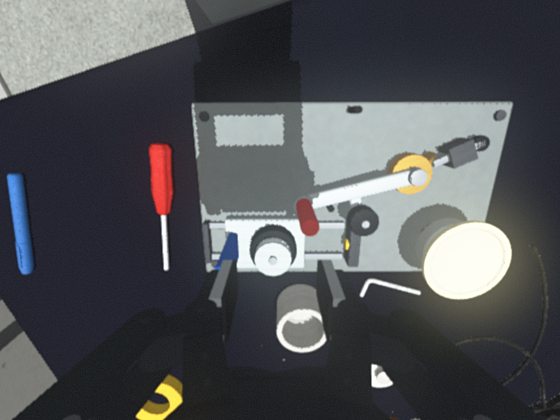

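The wrist view shows the blue grip near (228,250), partly hidden by the left finger, and the post top near (309,228). I'll cross-check both with the side view and then go over the grip.

Run:
```python
from h import *
def tri(p,q):
    c1,d1=ray("top",p);c2,d2=ray("side",q)
    A=np.array([d1,-d2]).T;k=np.linalg.lstsq(A,c2-c1,rcond=None)[0];a,b=c1+k[0]*d1,c2+k[1]*d2
    return ((a+b)/2).round(1),np.linalg.norm(a-b).round(1)
print(tri((347.5,241),(219.5,198)),tri((295.2,256.9),(262,189)))
print("side on z120 grip",plane("side",(219.5,197.5),120).round(1),"post",plane("side",(262.5,189),120).round(1))
a=cv2.imread("pics/top.png");h=cv2.cvtColor(a,cv2.COLOR_BGR2HSV);k=mask(a,"blue")
for y in range(230,253):print(y,[int(v) for v in h[y,336:358,2]*(k[y,336:358]>0)])
```

```text
(array([553.7, -91. , 124.8]), np.float64(5.7)) (array([522.9,   5.2, 116.2]), np.float64(1.4))
side on z120 grip [544.3 -93.7 120. ] post [528.3   5.  120. ]
230 [0, 0, 0, 0, 0, 0, 0, 0, 0, 0, 0, 0, 0, 0, 0, 0, 0, 0, 0, 0, 0, 0]
231 [0, 0, 0, 0, 0, 0, 0, 0, 0, 0, 0, 0, 0, 0, 0, 0, 0, 0, 0, 0, 0, 0]
232 [0, 0, 0, 0, 0, 0, 0, 0, 0, 0, 0, 0, 148, 196, 244, 247, 235, 217, 0, 0, 0, 0]
233 [0, 0, 0, 0, 0, 0, 0, 0, 0, 110, 111, 111, 147, 230, 251, 252, 250, 244, 231, 0, 0, 0]
234 [0, 0, 0, 0, 0, 0, 0, 113, 113, 112, 113, 113, 164, 242, 252, 252, 250, 247, 233, 0, 0, 0]
235 [0, 0, 0, 0, 0, 0, 0, 113, 112, 111, 112, 119, 187, 247, 253, 251, 250, 245, 0, 0, 0, 0]
236 [0, 0, 0, 0, 0, 0, 136, 112, 113, 113, 110, 136, 222, 250, 252, 251, 249, 239, 0, 0, 0, 0]
237 [0, 0, 0, 0, 0, 0, 111, 113, 113, 112, 111, 158, 241, 253, 252, 251, 247, 229, 0, 0, 0, 0]
238 [0, 0, 0, 0, 0, 0, 111, 113, 112, 112, 118, 181, 247, 253, 252, 251, 245, 225, 0, 0, 0, 0]
239 [0, 0, 0, 0, 0, 137, 113, 113, 112, 111, 133, 215, 251, 253, 252, 249, 240, 0, 0, 0, 0, 0]
240 [0, 0, 0, 0, 0, 111, 113, 113, 112, 111, 149, 237, 25
[... 417 characters left out ...]
0]
245 [0, 0, 0, 0, 112, 112, 114, 113, 122, 190, 249, 254, 252, 249, 241, 219, 0, 0, 0, 0, 0, 0]
246 [0, 0, 0, 136, 113, 112, 112, 113, 139, 224, 252, 253, 251, 246, 236, 0, 0, 0, 0, 0, 0, 0]
247 [0, 0, 0, 112, 112, 112, 113, 112, 157, 241, 253, 253, 250, 244, 227, 0, 0, 0, 0, 0, 0, 0]
248 [0, 0, 0, 112, 112, 112, 112, 112, 162, 242, 252, 251, 248, 243, 223, 0, 0, 0, 0, 0, 0, 0]
249 [0, 0, 0, 132, 111, 110, 110, 108, 137, 202, 230, 240, 242, 236, 0, 0, 0, 0, 0, 0, 0, 0]
250 [0, 0, 0, 0, 0, 114, 113, 112, 111, 0, 0, 196, 206, 0, 0, 0, 0, 0, 0, 0, 0, 0]
251 [0, 0, 0, 0, 0, 0, 0, 0, 0, 0, 0, 0, 0, 0, 0, 0, 0, 0, 0, 0, 0, 0]
252 [0, 0, 0, 0, 0, 0, 0, 0, 0, 0, 0, 0, 0, 0, 0, 0, 0, 0, 0, 0, 0, 0]
```

The bright top face is centred at (350,241), which puts the grip at about (553,-93). That agrees with the side view.

Emit:
{"fn": "servo_tool", "kwargs": {
  "deltas": [
    [[-0.184,-0.139,0],[0,0,0],0.5],
    [[-0.183,-0.139,0],[0,0,0],0.5],
    [[0,0,0],[0,0,0],0.5],
    [[0,0,0.2],[0,0,0],0.5],
    [[0,0,0.2],[0,0,0],0.5],
    [[0,0,0.2],[0,0,0],0.5],
    [[0,0,0.1],[0,0,0],0.5],
    [[0,0,0],[0,0,0],0.5]
  ]
}}

```text
time_s: 2.45
eef_pos: [549.2, -87.8, 89.0]
ee_rot: [-0.003, 0.138, 0.99, 0.001]
force: [0.6, 0.7, 0.7]
grip_width: 0.499
grip_force: 0.0
```

Emit:
{"fn": "servo_tool", "kwargs": {
  "deltas": [
    [[0,0,0],[0,0,0],0.0],
    [[0,0,0],[0,0,0],0.0],
    [[0,0,0],[0,0,0],0.0],
    [[0,0,0],[0,0,0],0.0]
  ]
}}

```text
time_s: 2.85
eef_pos: [551.9, -89.6, 93.3]
ee_rot: [0.001, 0.139, 0.99, -0.0]
force: [-2.2, 1.6, 8.2]
grip_width: 0.135
grip_force: 41.0
```

Gripped (width 11.5 mm). Now sliding toward the turntable.

Emit:
{"fn": "servo_tool", "kwargs": {
  "deltas": [
    [[0,0.04,0],[0,0,0],0],
    [[0,0.04,0],[0,0,0],0],
    [[0,0.04,0],[0,0,0],0],
    [[0,0.04,0],[0,0,0],0],
    [[0,0.04,0],[0,0,0],0],
    [[0,0,0],[0,0,0],0]
  ]
}}

```text
time_s: 3.45
eef_pos: [563.1, -50.4, 93.3]
ee_rot: [0.001, 0.139, 0.99, -0.0]
force: [-1.8, 3.1, 7.3]
grip_width: 0.133
grip_force: 41.0
```

Emit:
{"fn": "servo_tool", "kwargs": {
  "deltas": [
    [[0,0.03,0],[0,0,0],0],
    [[0,0.02,0],[0,0,0],0],
    [[0,0,0],[0,0,0],0]
  ]
}}

```text
time_s: 3.75
eef_pos: [565.5, -42.2, 93.3]
ee_rot: [0.001, 0.139, 0.99, -0.001]
force: [-3.7, -3.7, 7.4]
grip_width: 0.133
grip_force: 41.5
```

Emit:
{"fn": "servo_tool", "kwargs": {
  "deltas": [
    [[0,0.02,0],[0,0,0],0],
    [[0,0.01,0],[0,0,0],0],
    [[0,0,0],[0,0,0],0],
    [[0,0,0],[0,0,0],0]
  ]
}}

```text
time_s: 4.15
eef_pos: [565.6, -42.0, 93.3]
ee_rot: [-0.0, 0.139, 0.99, -0.005]
force: [-17.4, -35.1, 11.6]
grip_width: 0.132
grip_force: 42.6
```

Emit:
{"fn": "servo_tool", "kwargs": {
  "deltas": [
    [[0,0.02,0],[0,0,0],0],
    [[0,0,0],[0,0,0],0],
    [[0,0,0],[0,0,0],0]
  ]
}}

```text
time_s: 4.45
eef_pos: [565.6, -41.8, 93.3]
ee_rot: [-0.002, 0.139, 0.99, -0.009]
force: [-26.5, -56.1, 14.2]
grip_width: 0.133
grip_force: 47.8
```

Hard against the stop (travel 50 mm, force well over friction). I'll relax the push, release, then rise.

Emit:
{"fn": "servo_tool", "kwargs": {
  "deltas": [
    [[0,-0.025,0],[0,0,0],0],
    [[0,-0.025,0],[0,0,0],0],
    [[0,0,0],[0,0,0],0],
    [[0,0,0],[0,0,0],0]
  ]
}}

```text
time_s: 4.85
eef_pos: [565.5, -42.2, 93.3]
ee_rot: [0.001, 0.139, 0.99, -0.001]
force: [-3.9, -3.0, 8.3]
grip_width: 0.13
grip_force: 42.1
```

Emit:
{"fn": "servo_tool", "kwargs": {
  "deltas": [
    [[0,0,0],[0,0,0],0.4],
    [[0,0,0],[0,0,0],0.4],
    [[0,0,0],[0,0,0],0.4],
    [[0,0,0],[0,0,0],0.4]
  ]
}}

```text
time_s: 5.25
eef_pos: [565.1, -41.4, 91.3]
ee_rot: [0.0, 0.139, 0.99, 0.0]
force: [-0.1, -0.7, 0.7]
grip_width: 0.402
grip_force: 0.0
```

Emit:
{"fn": "servo_tool", "kwargs": {
  "deltas": [
    [[0,0,-0.17],[0,0,0],0.4],
    [[0,0,-0.17],[0,0,0],0.4],
    [[0,0,-0.16],[0,0,0],0.4],
    [[0.134,0.083,0],[0,0,0],0.4],
    [[0.133,0.083,0],[0,0,0],0.4],
    [[0,0,0],[0,0,0.09],0.4],
    [[0,0,0],[0,0,0.09],0.4],
    [[0,0,0],[0,0,0.09],0.4]
  ]
}}

```text
time_s: 6.05
eef_pos: [522.8, 5.4, 191.4]
ee_rot: [0.0, 0.347, 0.938, 0.0]
force: [-0.1, 0.5, 0.1]
grip_width: 0.399
grip_force: 0.0
```

Emit:
{"fn": "servo_tool", "kwargs": {
  "deltas": [
    [[0,0,0],[0,0,0.09],0.4],
    [[0,0,0],[0,0,0.09],0.4],
    [[0,0,0],[0,0,0.09],0.4],
    [[0,0,0],[0,0,0.09],0.4],
    [[0,0,0],[0,0,0.09],0.4],
    [[0,0,0],[0,0,0.09],0.4],
    [[0,0,0],[0,0,0],0.4],
    [[0,0,0],[0,0,0],0.4]
  ]
}}

```text
time_s: 6.85
eef_pos: [522.8, 5.2, 191.3]
ee_rot: [-0.0, 0.699, 0.715, 0.0]
force: [0.1, -1.1, -0.5]
grip_width: 0.4
grip_force: 0.0
```

Run:
```python
from h import *
s,R,im,pl=wrist("pics/w2.png");print(s["eef_pos"],R.round(3).tolist(),s["joints"].round(2))
for c in("blue","red"):
  for st,ce in blobs(mask(im,c),(0,0,560,420),60):print(c,st,ce.round(),pl(ce,120).round(1))
b=optics.capture("side");cv2.imwrite("pics/s2.png",b)
for c in("blue","red"):
  for st,ce in blobs(mask(b,c),(195,160,380,270)):print("side",c,st,plane("side",(st[0]+st[2]/2,st[1]+2),120).round(1))
```

```text
[522.84512057   5.16885859 191.2864093 ] [[-0.023, 1.0, -0.0], [1.0, 0.023, 0.0], [0.0, -0.0, -1.0]] [-0.21  0.34  1.56  0.    1.23 -0.24]
blue [ 303  232   51   60 1221] [328. 257.] [564.5 -21.2 120. ]
red [268 193  21  41 671] [277. 214.] [523.   13.8 120. ]
red [186 292  21  20 260] [194. 301.] [454.3 -65.5 120. ]
red [240 310  15  17 188] [247. 319.] [498.5 -82.7 120. ]
side blue [240 199   9  39 271] [566.8 -40.3 120. ]
side red [258 187   9  28 203] [528.3   5.  120. ]
side red [195 201  11  23 148] [ 557.6 -136.1  120. ]
```

View pics/w2.png

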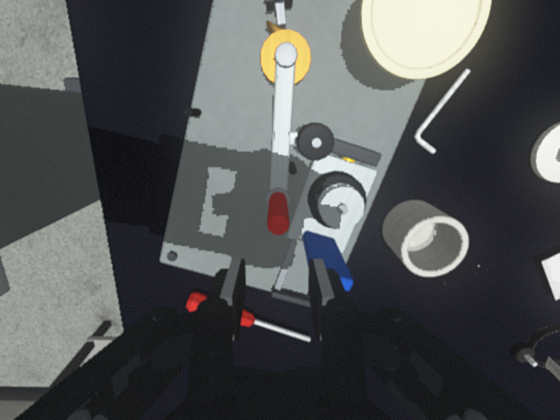

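The wrist view shows the post (top near (277,228)) on the finger centre line, the blue grip clear of the right finger, and the carriage up against the yellow buffer near (348,160). I'll descend and close.

Emit:
{"fn": "servo_tool", "kwargs": {
  "deltas": [
    [[0,0,0.15],[0,0,0],0.4],
    [[0,0,0.15],[0,0,0],0.4],
    [[0,0,0.12],[0,0,0],0.4],
    [[0,0,0.08],[0,0,0],0.4],
    [[0,0,0],[0,0,0],0.4]
  ]
}}

```text
time_s: 7.45
eef_pos: [521.8, 5.3, 89.5]
ee_rot: [-0.002, 0.7, 0.715, -0.001]
force: [-0.4, -0.1, 0.1]
grip_width: 0.404
grip_force: 0.0
```

Emit:
{"fn": "servo_tool", "kwargs": {
  "deltas": [
    [[0,0,0],[0,0,0],0.0],
    [[0,0,0],[0,0,0],0.0],
    [[0,0,0],[0,0,0],0.0],
    [[0,0,0],[0,0,0],0.0]
  ]
}}

```text
time_s: 7.85
eef_pos: [523.5, 5.0, 92.1]
ee_rot: [0.001, 0.7, 0.714, 0.001]
force: [2.4, 0.4, 2.4]
grip_width: 0.198
grip_force: 39.5
```

Post gripped. Now swinging it back along the arc about the pivot.

Emit:
{"fn": "servo_tool", "kwargs": {
  "deltas": [
    [[0,0,0],[0,0,0.027],0],
    [[0.002,-0.051,0],[0,0,0.05],0],
    [[0.002,-0.051,0],[0,0,0.05],0],
    [[0.002,-0.051,0],[0,0,0.05],0],
    [[0.002,-0.051,0],[0,0,0.05],0],
    [[0,0,0],[0,0,0],0]
  ],
  "squeeze": 60
}}

```text
time_s: 8.45
eef_pos: [482.3, 13.0, 92.1]
ee_rot: [0.0, 0.816, 0.579, 0.0]
force: [-0.5, 2.6, 3.7]
grip_width: 0.191
grip_force: 59.0
```

Emit:
{"fn": "servo_tool", "kwargs": {
  "deltas": [
    [[0.002,-0.051,0],[0,0,0.05],0],
    [[0.002,-0.051,0],[0,0,0.05],0],
    [[0.002,-0.051,0],[0,0,0.05],0],
    [[0,0,0],[0,0,0],0]
  ]
}}

```text
time_s: 8.85
eef_pos: [455.6, 26.6, 92.2]
ee_rot: [0.0, 0.878, 0.479, 0.001]
force: [2.6, 4.1, 1.1]
grip_width: 0.189
grip_force: 58.8
```

Emit:
{"fn": "servo_tool", "kwargs": {
  "deltas": [
    [[0.002,-0.051,0],[0,0,0.05],0],
    [[0.002,-0.051,0],[0,0,0.05],0],
    [[0.002,-0.041,0],[0,0,0.04],0],
    [[0,0,0],[0,0,0],0],
    [[0,0,0],[0,0,0],0],
    [[0,0,0],[0,0,0],0]
  ]
}}

```text
time_s: 9.45
eef_pos: [434.5, 44.0, 92.1]
ee_rot: [0.001, 0.925, 0.381, 0.001]
force: [3.5, 3.1, 3.8]
grip_width: 0.191
grip_force: 59.1
```

Run:
```python
from h import *
s=telemetry.sense();p=s["eef_pos"];print(p,s["force"],s["grip_force"],s["dq"].round(3))
v=p[:2]-np.array([526,134.7]);v0=np.array([523.5,5])-[526,134.7]
print("theta",np.arctan2(-v[0],-v[1])-np.arctan2(-v0[0],-v0[1]),np.hypot(*v))
b=optics.capture("side");t=optics.capture("top")
for c in("blue","red"):
  for st,ce in blobs(mask(b,c),(195,160,380,270)):print("side",c,st,plane("side",(st[0]+st[2]/2,st[1]+2),120).round(1))
cv2.imwrite("pics/s3.png",np.hstack([cv2.resize(b[150:280,190:390],None,fx=2,fy=2),cv2.resize(t[160:290,160:360],None,fx=2,fy=2)]))
```

```text
[434.45528212  44.02964788  92.11074668] [3.4702296  3.06298366 3.75744356] 59.10930097103119 [-0.002  0.003 -0.002 -0.001  0.001 -0.001]
theta 0.7709237996507535 128.84699501487427
side blue [240 199   8  39 267] [566.6 -41.4 120. ]
side red [270 165   7  27 115] [441.3  43.9 120. ]
side red [195 201  11  23 148] [ 557.6 -136.1  120. ]
```

View pics/s3.png

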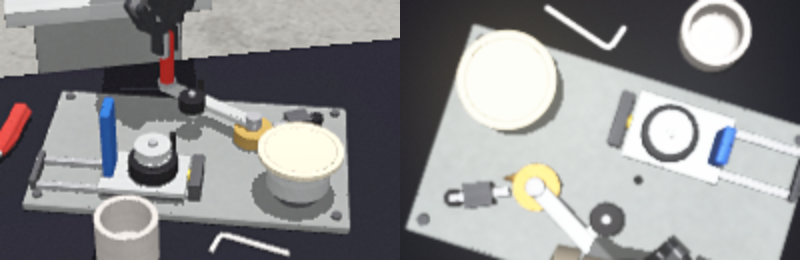

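The post is still between the fingers (left half, near (168,60)) with the arm swung back to about 0.77 rad. The carriage sits against its buffer (right half, near (628,122)), and the jar, hex key and screwdriver haven't moved.

```bash
python3 -c "
from rig import ctrl
print(ctrl.finish_job())"
```

```text
the job is handed in; nothing more can be done
None
```

The job is handed in: the carriage is at its stop and the arm is still holding the tensioner post at about 0.77 rad, well past the click, with the jar, hex key and screwdriver where they were.

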